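# Index the sled to its next station and press the preamp block home

### The arm

A 6-joint arm with a two-finger parallel gripper is mounted at the origin on the work surface. World frame = base frame: x ahead of the robot, y to its left, z up, the work surface at z = 0. Lengths are in m, angles in rad, forces in N, time in s.
With the tool pointing down it reaches from about 0.35 to 0.85 m from the base axis. Payload 8.1 kg.
Tool frame: the origin (TCP) lies on the centre line of the jaws, within the pads' length; the fingertips stand 17 mm ahead of it and the grasp point (between the pads) lies 2 mm behind it; z points along the fingers, y is the line along which they close (so a half turn about z gives the same grasp; the last joint's range is limited). The gripper opens to 93 mm and grips with 3 to 60 N. Pads are 15 mm wide; open, the fingers measure 128 mm over their backs; the gripper's body (75 mm by 188 mm) begins 65 mm behind the grasp point.
Start: joints at [1.168, 0.13, 1.488, -0, 1.523, -0.085], TCP at [0.187, 0.57, 0.236] pointing down, gripper open.
Joint ranges: [-2.96, 2.96], [-0.89, 2.26], [0.02, 2.5], [-1.34, 4.48], [0, 2.73], [-2.66, 2.66]. Speed limits (rad/s): [2.39, 2.39, 2.79, 3.14, 3.14, 3.14].

### API

Orientations are given as a rotation vector (axis times angle).
In Python, from plant import telemetry, viewer, order gives the robot as it stands.
- The arm moves only by the tool send_rows, never from a script. Its argument "plan" is a list that holds one entry, the list of rows, each a list of 5 numbers: the closure, from -1 (fully open) to 1 (shut), then the shift along the world's x, y, z normalised to -1 to 1, where 1 is 0.2 m, then the turn about the world's z normalised to -1 to 1, where 1 is 60 degrees. A call has 1 to 20 rows; each row is the pose to reach, as a shift and turn from the pose commanded when the call began; what a row does not reach only later rows make up. A row lasts 1/12 s, in which the tool goes at most 41.7 mm and 7.16 degrees, less where a joint would pass 70% of its speed; a pose out of reach is approached as far as the arm can. A call with a number of a shift or a turn outside -1 to 1 is refused whole. A call with a gripper value outside its range is refused whole. The fingers move at their own pace and stop on an object; "force" is the grip in N (left out, the last holds). Time passes only in rows, so rows that repeat a pose let the fingers close. It gives the time, the measured TCP pose, the force, the opening and the grip force at its end, in the units of the state.
- telemetry.read_state(): the state, without advancing time (a new reading comes with each control period).
- viewer.read_camera(name): name is "scene" or "side" or "wrist"; returns (picture, depth): 420x560x3 uint8, blue, green, red; 420x560 float32, m along the optical axis (not along the pixel's ray), 0 where there is no reading.
- viewer.calibration(name): a dict with "camera_matrix" (3x3 intrinsics, pixels), "extrinsics" (4x4, takes a point from camera to world coordinates); the wrist camera has in their place "hand_eye" (4x4, takes a point from camera to tool coordinates, whose origin is the TCP and whose axes are the flange's). Camera axes: x right, y up, looking along -z (the intrinsics and any distortion apply to the point x, -y, -z); pixel columns grow to the right and rows downward; lengths in m; the calibration is good to about 2 mm. A picture is of the moment at which its call begins: read the wrist's pose just before it. calibration takes no time and is no camera call.
- order.close_job(): hands the job in; it is judged then, once.
The state is a dict: "t": time; "q": joint angles; "dq": joint speeds; "joint_torque": joint torques, N m; "tool_pos": TCP position; "orientation": TCP orientation; "force": force on the tool from outside, world axes, zero at the start; "wrist_torque": the same for the moment, N m; "opening": finger opening in m; "gripper_force": force on a finger pad.
Only numpy, scipy, OpenCV 4.12 (cv2) and the standard library are available. Lean on these libraries where they do the work, as an engineer would, in place of code of your own. Each camera call takes 0.05 s, during which the arm holds its last target. There are 200 camera calls.

### The job

On the indexing rail, push the wooden sled along to the left until it clicks into the next station, where that index block's sprung roller settles in the notch in the sled's edge, and leave it resting there. Then, and only then, press the black preamp block in the sled's panel fully home, flush with the wood, with the sled still at that station. Do not disturb the other things on the bench.

Things in the scene. Friction and masses are not known exactly. Their poses are not given: they have to be found in the camera images.
- rail: Fixed aluminium slide bed 215 x 600 x 15 mm, long axis along its own y; origin on the bench under its middle. The sled slides along its +y (leftward from the robot) between a steel guide on the robot's side (inner face x = -90.5 mm, 20 mm above the bed) and a low far one (inner face x = 21.5 mm, 7 mm above the bed). An end stop 12 mm above the bed stands at y = 290 mm.
- index1: First station's index block, where the sled starts: dark steel, 50 x 50 x 32 mm on the bed's far strip, black clamp knob to 52 mm; origin under its centre, axes as the rail's. A sprung brass roller (20 mm across, 10 to 26 mm above the bed) points to the sled (-x). The next station's index block is just the same and is clamped 100 to 150 mm farther along +y, elsewhere for each job.
- sled: Loose plywood sled with a dark walnut panel, 110 (x) x 180 (y, along the rail) x 30 mm high, about 0.75 kg; origin at the centre of its underside, axes as the rail's. It starts in the first station's detent. Sliding takes about 3 N, riding up onto a roller about 6 N, pushing out of a detent about 10 N. The ends of its far (+x) edge taper over 34 mm.
- notch (a point): Mouth of the one V notch in the sled's far (+x) edge, halfway along it: 18 mm wide, 10.5 mm deep, full height of the sled. This point is at the sled's mid height.
- push_face (a point): Centre of the sled's flat upright -y end face, 97 mm wide (x) and 30 mm high, from the bed's top up: the face to push on. This point is 15 mm above the bed.
- plunger2 (a joint): How far (m) the next station's roller is pushed back: 0 when free, 0.0085 on the sled's plain edge, about 0.0035 when it has dropped fully into the V notch (sled seated at the station).
- block (a joint): How far (m) the preamp block has been pressed into the sled's panel: starts between 0 and 0.004, and stops dead at 0.0105, where its top is flush with the panel's top. It resists with about 7 N all the way and stays where it is left.
- block_top (a point): Centre of the top of the black plastic preamp block, 44 mm (sled x) x 84 mm (sled y), standing 6.5 to 10.5 mm proud of the sled's panel in a rectangular recess whose centre is 6.5 mm to -x of the sled's. The panel's top is 45 mm above the bench.
- cork: cork sanding block 60 x 100 x 30 mm lying on the rail bed's far side near its +y end; origin under its centre
- glue: white plastic glue bottle, 56 mm across, 150 mm tall, standing beyond the rail; origin under its centre
- offcut: brown wood offcut 50 x 170 x 28 mm lying beyond the rail; origin under its centre
- driver: screwdriver 200 mm long lying on the robot's side of the rail; origin near its middle
- hammer: hammer lying to the right (-y) of the rail; origin near its middle
- tin: empty steel tin, 80 mm across, 100 mm tall, standing left (+y) of the rail; origin under its centre
- clamp: steel F-clamp with wooden handle, about 270 mm long overall, lying on the robot's side of the rail; origin under its bar
Not all that is in view belongs to the job. Leave any blue or purple look-alike of the sled alone.

How it is judged:
On the way, in this order (a step that is already met when the one before it is completed fails the run):
1. the sled is seated at the next station: that roller sits in its notch, and the sled rests flat on the bed (value of joint plunger2 between 0.0018 and 0.0055 m and distance of sled from where it was at the start of the episode above 0.09 m and linear speed of sled below 0.01 m/s and angle between sled's own z axis and vertical below 0.04 rad and z of sled in the frame of rail below 0.018 m), for 0.3 s.
2. the block is pressed flush with the sled still at that station (value of joint block above 0.0088 m and value of joint plunger2 between 0.0018 and 0.0055 m), for 0.2 s.
At the end, for the whole second after the job is handed in: The sled rests flat and still on the bed at the next station, with that station's roller pushed back between 1.8 and 5.5 mm (in the notch) and the sled at least 90 mm from where it started; the preamp block is flush to within 1.7 mm (pressed in by more than 8.8 mm) (all of step 2 and distance of sled from where it was at the start of the episode above 0.09 m and linear speed of sled below 0.01 m/s and angle between sled's own z axis and vertical below 0.04 rad and z of sled in the frame of rail below 0.018 m); the robot touches nothing.
It fails at once if one of the other things on the bench (cork block, glue bottle, offcut, screwdriver, hammer, tin or clamp) is moved by more than 30 mm (distance of any of cork, glue, offcut, driver, hammer, tin, clamp from where it was at the start of the episode above 0.03 m).
It also fails if it takes over 45 s, if anything falls off the work surface, if the arm or the gripper's body presses on something with over 40 N, if the wrist force passes 120 N, or if a joint passes its speed limit or range.

## Working session

There is one attempt and no reset: what is moved stays moved. The work goes in short steps, Python scripts to look and compute and a tool call to move; the robot and the scene stay as the last step left them, time stands still between calls to the robot, and variables do not carry over. Pictures are saved under pics/ and viewed, at most 10 in all, crops included, and the job is handed in when it is done.

Besides the shell and the picture viewer there is one more tool, called by a JSON object that holds its "op" and its "data", one argument or row to a line. send_rows: Moves the arm, as the interface text tells. Scaled input: -1 to 1 covers 0.2 m each way for a shift and 60 degrees each way for a turn. Its arguments: {"type":"object","properties":{"plan":{"type":"array"},"force":{"type":"number"}},"required":["plan"]}

```bash
mkdir -p pics; cat > h.py <<'E'
import numpy as np, cv2
from plant import telemetry, viewer, order
def grab(n):
    s=telemetry.read_state(); im,d=viewer.read_camera(n); c=viewer.calibration(n)
    K=np.array(c["camera_matrix"])
    if "extrinsics" in c: T=np.array(c["extrinsics"])
    else:
        W=np.eye(4); W[:3,:3]=cv2.Rodrigues(np.array(s["orientation"],float))[0]; W[:3,3]=s["tool_pos"]
        T=W@np.array(c["hand_eye"])
    return im,d,K,T
def pts(d,K,T):
    v,u=np.mgrid[:d.shape[0],:d.shape[1]]
    P=np.stack([(u-K[0,2])/K[0,0]*d,-(v-K[1,2])/K[1,1]*d,-d],-1)
    return P@T[:3,:3].T+T[:3,3]
def ray(u,v,z,K,T):
    r=T[:3,:3]@np.array([(u-K[0,2])/K[0,0],-(v-K[1,2])/K[1,1],-1]); o=T[:3,3]
    return o+r*(z-o[2])/r[2]
E
python3 - <<'E'
from h import *
for n in("scene","side"):
    im,d,K,T=grab(n); cv2.imwrite(f"pics/{n}0.png",im); np.savez(f"{n}0.npz",im=im,d=d,K=K,T=T); print(n,T.round(3),viewer.calibration(n).keys(),(d>0).mean())
print(telemetry.read_state())
E
```

```text
scene [[ 0.232 -0.642  0.731  1.355]
 [ 0.973  0.146 -0.181 -0.241]
 [ 0.009  0.753  0.658  0.834]
 [ 0.     0.     0.     1.   ]] dict_keys(['camera_matrix', 'extrinsics']) 0.9960714285714286
side [[ 0.898  0.223 -0.378 -0.019]
 [-0.439  0.501 -0.746 -1.081]
 [ 0.023  0.836  0.548  0.853]
 [ 0.     0.     0.     1.   ]] dict_keys(['camera_matrix', 'extrinsics']) 0.9960204081632653
{'t': 0.1, 'q': array([ 1.16759570e+00,  1.31115203e-01,  1.48917006e+00, -1.27124579e-05,
        1.52299334e+00, -8.53767550e-02]), 'dq': array([-3.02760556e-04, -1.29927152e-03, -3.58868850e-03, -4.26818245e-04,
       -7.08083724e-04, -3.18363433e-05]), 'joint_torque': array([ 7.66037410e-04, -5.61347580e+01, -4.93091154e+01,  7.70015339e-02,
        2.91708618e-02, -1.10034518e-04]), 'tool_pos': array([0.18727839, 0.56951137, 0.23467484]), 'orientation': array([-4.97074320e-01, -3.10161737e+00,  2.57416178e-03]), 'force': array([-0.0588812 , -0.08025115, -0.39029058]), 'wrist_torque': array([0.0152819 , 0.03599497, 0.03841203]), 'gripper_force': 0.0, 'opening': 0.09268070091094245}
```

View pics/scene0.png

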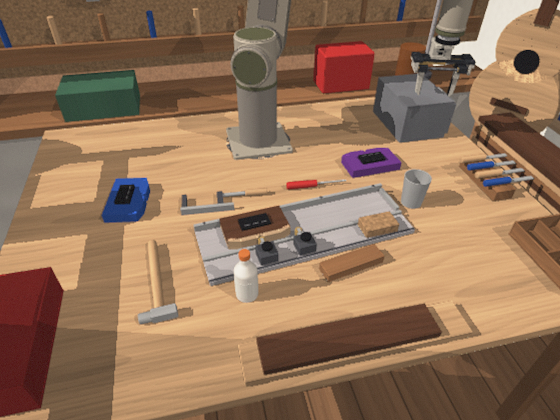

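View pics/side0.png

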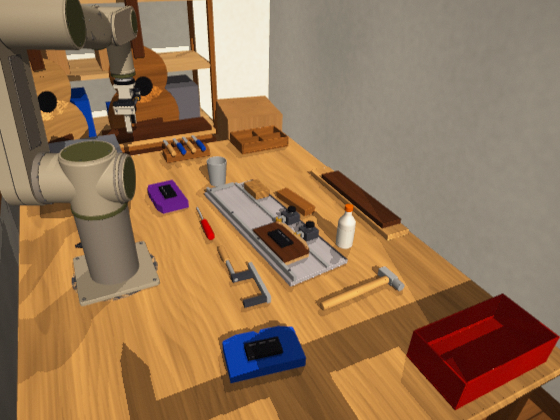

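The scene view shows the sled at about (255,225), index1 at (266,250), index2 at (305,242) and the cork at (378,223). The side view agrees, with the sled at (280,240). Next I'll get positions from depth.

```bash
python3 - <<'E'
from h import *
for n,boxes in(("scene",dict(sled=(215,200,300,250),i1=(255,235,280,265),i2=(293,228,320,256),cork=(355,208,400,240),rail=(190,180,420,285))),("side",dict(sled=(250,218,312,266),i1=(298,218,322,242),i2=(278,202,302,226),cork=(244,175,272,200),rail=(200,180,350,280)))):
    f=np.load(f"{n}0.npz"); im,d,K,T=[f[k] for k in("im","d","K","T")]; P=pts(d,K,T)
    hsv=cv2.cvtColor(im,cv2.COLOR_BGR2HSV)
    for b,(x0,y0,x1,y1) in boxes.items():
        Q=P[y0:y1,x0:x1].reshape(-1,3); H=hsv[y0:y1,x0:x1].reshape(-1,3)
        zr=dict(sled=(.040,.060),i1=(.043,.075),i2=(.043,.075),cork=(.04,.05),rail=(.011,.019))[b]
        m=(Q[:,2]>zr[0])&(Q[:,2]<zr[1])
        if b[0]=='i': m&=H[:,1]<70
        if b=='rail': m&=(H[:,1]<60)
        q=Q[m]; r=cv2.minAreaRect((q[:,:2]*1000).astype(np.float32)); print(n,b,m.sum(),np.median(q,0).round(4),[np.round(t,1) for t in r])
E
```

```text
scene sled 1760 [ 0.5148 -0.1052  0.043 ] [array([539.5, -92. ]), array([185.7, 202.9]), np.float64(5.5)]
scene i1 238 [ 0.6188 -0.0975  0.0457] [array([599.3, -97.4]), array([72. , 48.2]), np.float64(6.5)]
scene i2 216 [0.6077 0.0086 0.0462] [array([587.3,  10.4]), array([76.4, 49. ]), np.float64(6.3)]
scene cork 468 [0.5708 0.2372 0.0425] [array([570.1, 237.4]), array([ 60.3, 100.5]), np.float64(3.7)]
scene rail 5625 [0.5344 0.0636 0.0131] [array([454.1,  64.2]), array([351.1, 676.2]), np.float64(6.0)]
side sled 1350 [ 0.5039 -0.1114  0.0472] [array([523.7, -95.1]), array([177.3, 202.8]), np.float64(9.7)]
side i1 159 [ 0.6007 -0.1019  0.0485] [array([ 601.2, -101. ]), array([45.5, 61.2]), np.float64(51.5)]
side i2 150 [0.5898 0.0058 0.0486] [array([590.2,  11.5]), array([54.5, 72.1]), np.float64(61.2)]
side cork 212 [0.5648 0.2311 0.0465] [array([566. , 236.9]), array([ 61.9, 111.8]), np.float64(2.5)]
side rail 2883 [ 0.5107 -0.0085  0.0165] [array([444.1,  44.1]), array([391.2, 682.3]), np.float64(14.4)]
```

Index1 to index2 is about 107 mm along the rail, and the rail is yawed about +6°. I'll move the wrist camera above the rail.

{"op": "send_rows", "data": {
  "plan": [
    [[1,0.525,-1,0.25,-0.367],[1,0.525,-1,0.25,-0.367],[1,0.525,-1,0.25,-0.367],[1,0.525,-1,0.25,-0.367],[1,0.525,-1,0.25,-0.367],[1,0.525,-1,0.25,-0.367]]
  ]
}}

```text
t: 0.6
tool_pos: [0.2938, 0.367, 0.2864]
orientation: [1.082, 2.948, -0.0]
force: [-0.0, -0.6, 0.1]
opening: 0.0577
gripper_force: 0.0
```

{"op": "send_rows", "data": {
  "plan": [
    [[1,0.525,-1,0.25,-0.367],[1,0.525,-1,0.25,-0.367],[1,0.525,-1,0.25,-0.367],[1,0.525,-1,0.25,-0.367],[1,0.525,-1,0.25,-0.367],[1,0.525,-1,0.25,-0.367]]
  ]
}}

```text
t: 1.1
tool_pos: [0.3987, 0.1667, 0.3365]
orientation: [1.626, 2.686, -0.0]
force: [0.3, 0.8, 0.8]
opening: 0.0175
gripper_force: 0.0
```

{"op": "send_rows", "data": {
  "plan": [
    [[1,0.525,-1,0.25,-0.367],[1,0.525,-1,0.25,-0.367],[1,0.525,-1,0.25,-0.367],[1,0.525,-1,0.25,-0.367],[1,0.525,-1,0.25,-0.367],[1,0.525,-1,0.25,-0.367],[1,0.525,-1,0.25,-0.367],[1,0.525,-1,0.25,-0.367]]
  ]
}}

```text
t: 1.77
tool_pos: [0.5026, -0.0312, 0.385]
orientation: [-2.11, -2.326, 0.001]
force: [0.8, 0.7, 0.1]
opening: 0.0007
gripper_force: 0.0
```

```bash
python3 - <<'E'
from h import *
im,d,K,T=grab("wrist"); cv2.imwrite("pics/w0.png",im); np.savez("w0.npz",im=im,d=d,K=K,T=T); print(T.round(3))
s=telemetry.read_state(); R=cv2.Rodrigues(s["orientation"])[0]; print(s["t"],s["tool_pos"],R.round(3),s["q"].round(3),s["opening"])
E
```

```text
[[ 0.995 -0.094 -0.026  0.495]
 [ 0.098  0.956  0.276  0.047]
 [-0.001 -0.278  0.961  0.535]
 [ 0.     0.     0.     1.   ]]
1.8167 [ 0.50228769 -0.03014202  0.38501169] [[-0.099  0.995 -0.001]
 [ 0.995  0.099  0.001]
 [ 0.001 -0.001 -1.   ]] [-0.162 -0.142  1.491  0.     1.795 -0.261] 0.0004156523811582952
```

View pics/w0.png

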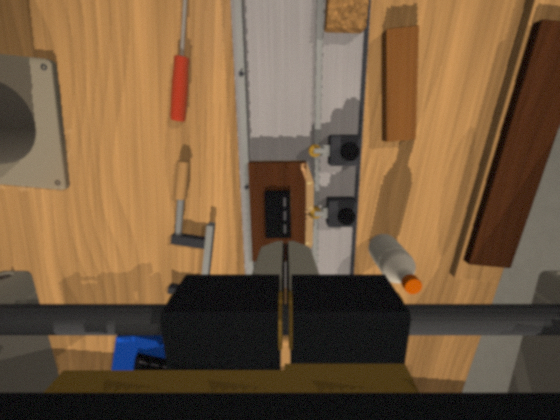

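The wrist view looks nearly along the rail. The sled's top end is at row 162 over columns 250–313, and the block is at (277,214). The roller of index1 is at (313,212) and that of index2 at (315,151), with knobs at (346,213) and (349,150). The guide's edge is near column 245.

```bash
python3 - <<'E'
from h import *
f=np.load("w0.npz"); im,d,K,T=[f[k] for k in("im","d","K","T")]; P=pts(d,K,T)
hsv=cv2.cvtColor(im,cv2.COLOR_BGR2HSV)
def blob(m,x0,y0,x1,y1):
    mm=np.zeros(m.shape,bool); mm[y0:y1,x0:x1]=m[y0:y1,x0:x1]; return mm
def rect(name,m):
    q=P[m]; print(name,m.sum(),np.median(q,0).round(4),[np.round(t,1) for t in cv2.minAreaRect((q[:,:2]*1000).astype(np.float32))])
Z=P[...,2]; 
rect("block",blob((Z>.047)&(Z<.06)&(hsv[...,2]<70),255,180,300,246))
rect("panel",blob((Z>.040)&(Z<.049),240,150,322,260))
for n,b in(("i1",(325,190,362,235)),("i2",(325,130,366,170))):
    rect(n+"knob",blob((Z>.06)&(Z<.075),*b)); rect(n+"body",blob((Z>.04)&(Z<.055),*b))
rect("glue",blob((Z>.03)&(Z<.2)&(hsv[...,1]<60),365,230,430,300))
rect("hammerclamp",blob((Z>.008)&(Z<.1),165,150,232,275))
# rail bed edges: far guide lip & near guide top per row
for lo,hi,c in((.03,.039,(228,0,262,160)),(.018,.026,(300,40,330,130))):
    m=blob((Z>lo)&(Z<hi),*c); q=P[m]
    if len(q)>20:
        l=cv2.fitLine(q[:,:2].astype(np.float32),cv2.DIST_HUBER,0,.001,.001).ravel(); print("line",len(q),l.round(4),np.degrees(np.arctan2(l[1],l[0])))
m=blob((hsv[...,0]>15)&(hsv[...,0]<32)&(hsv[...,1]>110)&(hsv[...,2]>120),305,140,328,225)
n,l,s,c=cv2.connectedComponentsWithStats(m.astype(np.uint8))
for i in range(1,n):
    if s[i,4]>15: print("brass",s[i],c[i].round(1),ray(*c[i],.036,K,T).round(4),np.median(P[l==i],0).round(4))
for u,v,z in((277,163,.045),(277,190,.055),(277,237,.055)): print(ray(u,v,z,K,T).round(4),P[v,u].round(4))
E
python3 - <<'E'
import cv2
im=cv2.imread('pics/w0.png')[120:270,230:380]; cv2.imwrite('pics/w0c.png',cv2.resize(im,(600,600),interpolation=2))
E
```

```text
block 1176 [ 0.4961 -0.101   0.0525] [array([493.6, -99. ]), array([47.4, 92.7]), np.float64(5.9)]
panel 4118 [ 0.5041 -0.0697  0.0454] [array([509. , -91.1]), array([123.8, 194.7]), np.float64(6.2)]
i1knob 243 [ 0.6108 -0.09    0.0673] [array([611.4, -90.6]), array([28.4, 27.4]), np.float64(2.8)]
i1body 582 [ 0.5987 -0.0839  0.0472] [array([605.6, -91.2]), array([54.8, 49.1]), np.float64(5.6)]
i2knob 288 [0.5995 0.0166 0.0673] [array([600. ,  16.3]), array([28.4, 27.8]), np.float64(6.1)]
i2body 710 [0.5867 0.0163 0.0473] [array([592.7,  15.2]), array([57.9, 48.5]), np.float64(5.7)]
glue 1187 [ 0.6917 -0.149   0.0951] [array([ 696.9, -155.8]), array([50.7, 35.9]), np.float64(47.7)]
hammerclamp 1500 [ 0.3268 -0.1577  0.0203] [array([ 342.3, -140.1]), array([214. ,  76.5]), np.float64(86.1)]
line 1088 [ 0.1078 -0.9942  0.4206  0.1073] -83.814354
line 610 [ 0.1095 -0.994   0.5418  0.1137] -83.71112
brass [309 145  10  12  73] [312.8 150.8] [0.5448 0.0087 0.036 ] [0.5438 0.0084 0.0415]
brass [306 170  13  55 325] [309.6 200.2] [ 0.5498 -0.0764  0.036 ] [ 0.5485 -0.0757  0.0453]
[ 0.4873 -0.0162  0.045 ] [ 0.4873 -0.0162  0.0454]
[ 0.4915 -0.0596  0.055 ] [ 0.4914 -0.0622  0.0434]
[ 0.4991 -0.1432  0.055 ] [ 0.4991 -0.1438  0.0535]
```

View pics/w0c.png

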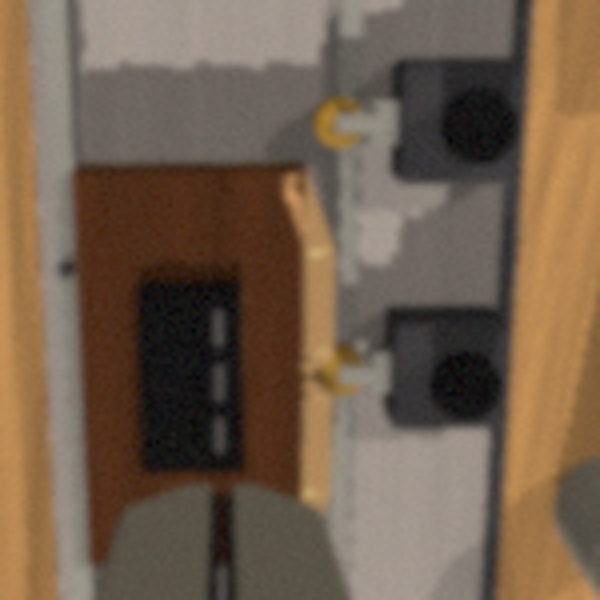

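Spacing is about 107.3 mm and rail yaw is 6.2°. Along the rail the push face is at s≈-0.246, with the channel centre at u≈0.488. Now going behind the sled.

{"op": "send_rows", "data": {
  "plan": [
    [[1,0.067,-1,-0.3,0.008],[1,0.067,-1,-0.725,0.008],[1,0.067,-1,-0.725,0.008],[1,0.067,-1,-0.725,0.008],[1,0.067,-1,-0.725,0.008],[1,0.067,-1,-0.725,0.008],[1,0.067,-1,-0.725,0.008],[1,0.067,-1,-0.725,0.008],[1,0.067,-1,-0.725,0.008]]
  ]
}}

```text
t: 2.57
tool_pos: [0.516, -0.2286, 0.241]
orientation: [-2.096, -2.339, -0.001]
force: [0.1, 1.0, 0.6]
opening: 0.0005
gripper_force: 0.0
```

```bash
python3 - <<'E'
from h import *
im,d,K,T=grab("wrist"); cv2.imwrite("pics/w1.png",im); np.savez("w1.npz",im=im,d=d,K=K,T=T); print(telemetry.read_state()["tool_pos"])
E
```

```text
[ 0.51656731 -0.2285686   0.2420033 ]
```

View pics/w1.png

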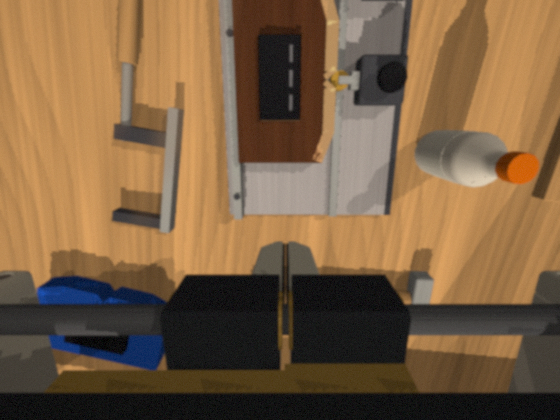

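The sled's -y end is at row 162, with columns 240–325. The rail's end is at row 215, and the hammer head shows at (420,285). Checking the face and the landing clearance.

```bash
python3 - <<'E'
from h import *
f=np.load("w1.npz"); im,d,K,T=[f[k] for k in("im","d","K","T")]; P=pts(d,K,T)
def su(p): return round(.994*p[0]+.108*p[1],4),round(-.108*p[0]+.994*p[1],4)
for n,u,v,z in(("face",282,162,.045),("faceL",243,162,.045),("faceR",318,162,.045),("blk top",280,35,.054),("blk bot",280,118,.054),("blkL",259,78,.054),("blkR",301,78,.054),("railend",290,215,.015),("roller",335,79,.036)):
    r=ray(u,v,z,K,T); print(n,r.round(4),su(r),P[v,u].round(4))
# top-down face by depth: profile along column
for v in range(154,172,2): print(v,P[v,282].round(4),end=' ')
f=np.load("scene0.npz"); P=pts(f["d"],f["K"],f["T"])
print("\nhammer",[P[y,x].round(3) for x,y in((150,242),(155,275),(158,300),(145,318),(175,312))])
E
```

```text
face [ 0.5085 -0.1932  0.045 ] (np.float64(0.4846), np.float64(-0.247)) [ 0.5085 -0.1931  0.0461]
faceL [ 0.4631 -0.1982  0.045 ] (np.float64(0.4389), np.float64(-0.2471)) [ 0.4632 -0.1982  0.0453]
faceR [ 0.5504 -0.1886  0.045 ] (np.float64(0.5267), np.float64(-0.2469)) [ 0.5502 -0.1884  0.0463]
blk top [ 0.4927 -0.0643  0.054 ] (np.float64(0.4828), np.float64(-0.1171)) [ 0.4926 -0.0637  0.0516]
blk bot [ 0.5012 -0.1447  0.054 ] (np.float64(0.4825), np.float64(-0.1979)) [ 0.5011 -0.1446  0.0531]
blkL [ 0.4748 -0.1069  0.054 ] (np.float64(0.4605), np.float64(-0.1576)) [ 0.4746 -0.1066  0.0515]
blkR [ 0.519 -0.102  0.054] (np.float64(0.5048), np.float64(-0.1575)) [ 0.5192 -0.1009  0.0463]
railend [ 0.5268 -0.266   0.015 ] (np.float64(0.4949), np.float64(-0.3213)) [ 5.276e-01 -2.706e-01  2.000e-04]
roller [ 0.5574 -0.0963  0.036 ] (np.float64(0.5436), np.float64(-0.1559)) [ 0.5565 -0.0973  0.0425]
154 [ 0.5075 -0.184   0.0457] 156 [ 0.5078 -0.1862  0.0455] 158 [ 0.508  -0.1886  0.0446] 160 [ 0.5082 -0.1908  0.0461] 162 [ 0.5085 -0.1931  0.0461] 164 [ 0.5089 -0.1995  0.015 ] 166 [ 0.5092 -0.2021  0.0142] 168 [ 0.5094 -0.2047  0.0141] 170 [ 0.5097 -0.207   0.0158] 
hammer [array([ 0.491, -0.395,  0.022]), array([ 0.615, -0.383,  0.024]), array([ 0.694, -0.377,  0.021]), array([ 0.738, -0.407,  0.02 ]), array([ 0.738, -0.339,  0.022])]
```

The face sits at s=-0.247 and TCP at s=-0.283, with the hammer over 0.1 m away. Descending.

{"op": "send_rows", "data": {
  "plan": [
    [[1,0,0,-0.4,0],[1,0,0,-0.6,0],[1,0,0,-0.8,0],[1,0,0,-0.9,0],[1,0,0,-1,0],[1,0,0,-1,0],[1,0,0,-1,0],[1,0,0,-1,0],[1,0,0,-1,0]]
  ]
}}

```text
t: 3.37
tool_pos: [0.5188, -0.231, 0.0449]
orientation: [2.093, 2.335, 0.002]
force: [0.2, -0.4, 0.2]
opening: 0.0006
gripper_force: 0.0
```

{"op": "send_rows", "data": {
  "plan": [
    [[1,-0.003,0.025,0,0],[1,-0.005,0.05,0,0],[1,-0.008,0.075,0,0],[1,-0.008,0.075,0,0],[1,-0.008,0.075,0,0]]
  ]
}}

```text
t: 3.78
tool_pos: [0.5143, -0.2146, 0.0409]
orientation: [2.097, 2.339, 0.0]
force: [-0.0, 0.5, -0.7]
opening: 0.0005
gripper_force: 0.0
```

{"op": "send_rows", "data": {
  "plan": [
    [[1,-0.001,0.01,0,0],[1,-0.002,0.02,0,0],[1,-0.003,0.03,0,0],[1,-0.004,0.04,0,0],[1,-0.005,0.05,0,0],[1,-0.005,0.05,0,0],[1,-0.005,0.05,0,0]]
  ]
}}

```text
t: 4.37
tool_pos: [0.5132, -0.2049, 0.0406]
orientation: [-2.098, -2.339, 0.0]
force: [0.4, 0.2, -0.2]
opening: 0.0007
gripper_force: 0.0
```

{"op": "send_rows", "data": {
  "plan": [
    [[1,-0.001,0.01,0,0],[1,-0.002,0.015,0,0],[1,-0.002,0.02,0,0],[1,-0.002,0.02,0,0]]
  ]
}}

```text
t: 4.7
tool_pos: [0.5131, -0.2031, 0.0409]
orientation: [2.096, 2.336, -0.003]
force: [0.6, -9.5, -4.1]
opening: 0.0006
gripper_force: 5.1
```

Contact was made with TCP at s≈-0.257. Now pushing steadily.

{"op": "send_rows", "data": {
  "plan": [
    [[1,-0.0016,0.015,0,0],[1,-0.0032,0.03,0,0],[1,-0.0048,0.045,0,0],[1,-0.0064,0.06,0,0],[1,-0.008,0.075,0,0],[1,-0.0096,0.09,0,0],[1,-0.0112,0.105,0,0],[1,-0.0128,0.12,0,0],[1,-0.0144,0.135,0,0],[1,-0.016,0.15,0,0],[1,-0.0176,0.165,0,0],[1,-0.0192,0.18,0,0],[1,-0.0208,0.195,0,0],[1,-0.0224,0.21,0,0],[1,-0.024,0.225,0,0],[1,-0.0256,0.24,0,0],[1,-0.0272,0.255,0,0],[1,-0.0288,0.27,0,0],[1,-0.0304,0.285,0,0],[1,-0.032,0.3,0,0]]
  ]
}}

```text
t: 6.37
tool_pos: [0.5065, -0.1419, 0.0407]
orientation: [2.097, 2.337, -0.001]
force: [1.7, -5.0, -1.5]
opening: 0.0007
gripper_force: 2.5
```

```bash
cat > chk.py <<'E'
from h import *
import sys
s=telemetry.read_state(); p=s["tool_pos"]; print("TCP u,s,z",.994*p[0]+.108*p[1],-.108*p[0]+.994*p[1],p[2],s["force"].round(1),s["t"])
for n in ("scene","side","wrist"):
    im,d,K,T=grab(n); P=pts(d,K,T); hsv=cv2.cvtColor(im,cv2.COLOR_BGR2HSV)
    cv2.imwrite(f"pics/{sys.argv[1]}_{n}.png",im)
    u=.994*P[...,0]+.108*P[...,1]; S=-.108*P[...,0]+.994*P[...,1]; z=P[...,2]
    m=(u>.435)&(u<.525)&(z>.047)&(z<.06)&(S>-.22)&(S<.07)&(hsv[...,2]<75)
    k,l,st,c=cv2.connectedComponentsWithStats(m.astype(np.uint8))
    if k>1:
        i=1+st[1:,4].argmax(); q=P[l==i]; us=np.stack([u[l==i],S[l==i]],1); lo,hi=np.percentile(us,[1,99],0); print(n,"block",st[i,4],"u",lo[0].round(4),hi[0].round(4),"s",lo[1].round(4),hi[1].round(4),"z",np.median(q[:,2]).round(4))
    m=(u>.44)&(u<.52)&(z>.038)&(z<.05)&(S>-.3)&(S<.12)
    print(n,"sled panel s",np.percentile(S[m],[.5,99.5]).round(4) if m.sum()>50 else None)
E
python3 chk.py a
```

```text
TCP u,s,z 0.48817817177451733 -0.19573922152091833 0.04071969225288536 [ 1.7 -5.  -1.5] 6.3667
scene block 274 u 0.4611 0.5074 s -0.1351 -0.0572 z 0.0494
scene sled panel s [-0.1852 -0.0078]
side block 30 u 0.4371 0.485 s -0.064 -0.0155 z 0.0483
side sled panel s [-0.2058 -0.0038]
wrist block 16111 u 0.4606 0.5034 s -0.1356 -0.0685 z 0.0529
wrist sled panel s [-0.1845 -0.0661]
```

{"op": "send_rows", "data": {
  "plan": [
    [[1,-0.0016,0.015,0,0],[1,-0.0032,0.03,0,0],[1,-0.0048,0.045,0,0],[1,-0.0064,0.06,0,0],[1,-0.008,0.075,0,0],[1,-0.0096,0.09,0,0],[1,-0.0112,0.105,0,0],[1,-0.0128,0.12,0,0],[1,-0.0144,0.135,0,0],[1,-0.016,0.15,0,0],[1,-0.0168,0.16,0,0],[1,-0.0168,0.16,0,0]]
  ]
}}

```text
t: 7.52
tool_pos: [0.503, -0.1091, 0.0407]
orientation: [-2.098, -2.339, 0.0]
force: [-0.4, -3.5, 0.4]
opening: 0.0005
gripper_force: 1.6
```

```bash
python3 chk.py b
```

```text
TCP u,s,z 0.48820010837944555 -0.16272521313707627 0.04066742608329455 [-0.4 -3.5  0.4] 7.5167
scene block 255 u 0.4611 0.5076 s -0.0979 -0.0246 z 0.0496
scene sled panel s [-0.1521  0.0248]
side block 38 u 0.4356 0.4768 s -0.056 0.0167 z 0.0483
side sled panel s [-0.174   0.0277]
wrist block 16087 u 0.4606 0.5034 s -0.1032 -0.0361 z 0.0529
wrist sled panel s [-0.1521 -0.0337]
```

{"op": "send_rows", "data": {
  "plan": [
    [[1,-0.0005,0.005,0,0],[1,-0.001,0.01,0,0],[1,-0.0016,0.015,0,0],[1,-0.0021,0.02,0,0],[1,-0.0026,0.025,0,0],[1,-0.0032,0.03,0,0],[1,-0.0032,0.03,0,0]]
  ]
}}

```text
t: 8.25
tool_pos: [0.5024, -0.1028, 0.0407]
orientation: [-2.098, -2.338, -0.0]
force: [-0.5, -3.1, 2.0]
opening: 0.0002
gripper_force: 1.4
```

{"op": "send_rows", "data": {
  "plan": [
    [[1,-0.0005,0.005,0,0],[1,-0.001,0.01,0,0],[1,-0.001,0.01,0,0]]
  ]
}}

```text
t: 8.5
tool_pos: [0.5023, -0.1005, 0.0406]
orientation: [-2.097, -2.338, -0.001]
force: [-0.1, -0.7, -0.7]
opening: 0.0002
gripper_force: 0.4
```

```bash
python3 chk.py c
```

```text
TCP u,s,z 0.48843375668301814 -0.154183039006645 0.04058671333638317 [-0.1 -0.7 -0.7] 8.5
scene block 249 u 0.4624 0.5073 s -0.0877 -0.0155 z 0.0493
scene sled panel s [-0.1424  0.0331]
side block 43 u 0.4352 0.4836 s -0.0595 0.0291 z 0.0481
side sled panel s [-0.1659  0.0362]
wrist block 16120 u 0.4606 0.5034 s -0.0946 -0.0276 z 0.0529
wrist sled panel s [-0.1436 -0.0251]
```

The force has dropped to 0.7 N, so the roller is entering the notch. Continuing slowly.

{"op": "send_rows", "data": {
  "plan": [
    [[1,-0.0003,0.003,0,0],[1,-0.0005,0.005,0,0],[1,-0.0008,0.0075,0,0],[1,-0.001,0.01,0,0],[1,-0.001,0.01,0,0],[1,-0.001,0.01,0,0]]
  ]
}}

```text
t: 9.15
tool_pos: [0.502, -0.0989, 0.0406]
orientation: [-2.098, -2.338, -0.0]
force: [-0.4, 0.3, -0.5]
opening: 0.0005
gripper_force: 0.0
```

```bash
python3 chk.py d
```

```text
TCP u,s,z 0.4883012406207244 -0.15254696056646438 0.040601272347979216 [-0.4  0.3 -0.5] 9.15
scene block 256 u 0.4614 0.5071 s -0.0862 -0.0123 z 0.0494
scene sled panel s [-0.1395  0.0374]
side block 37 u 0.4362 0.4794 s -0.0479 0.031 z 0.0483
side sled panel s [-0.1651  0.0401]
wrist block 15700 u 0.4606 0.5034 s -0.0907 -0.026 z 0.0529
wrist sled panel s [-0.1421 -0.0235]
```

Contact is lost and the sled went about 2 mm ahead on its own, which fits a click into the detent. I'll back off, rise and look.

{"op": "send_rows", "data": {
  "plan": [
    [[1,0.003,-0.03,0,0],[1,0.016,-0.15,0,0],[1,0.016,-0.15,0.1,0],[1,0.016,-0.15,0.3,0],[1,0.016,-0.15,0.5,0],[1,0.016,-0.15,0.7,0],[1,0.016,-0.15,1,0],[1,0.016,-0.15,1,0],[1,0.016,-0.15,1,0],[1,0.016,-0.15,1,0]]
  ]
}}

```text
t: 10.13
tool_pos: [0.5062, -0.1297, 0.2423]
orientation: [2.096, 2.336, 0.002]
force: [0.8, 0.2, -0.4]
opening: 0.0003
gripper_force: 0.0
```

```bash
python3 chk.py e; python3 - <<'E'
import cv2
im=cv2.imread('pics/e_wrist.png')[0:240,180:480]; cv2.imwrite('pics/e_c.png',cv2.resize(im,(750,600),interpolation=2))
E
```

```text
TCP u,s,z 0.489110892490844 -0.18361138758287832 0.24225994851108412 [ 0.8  0.2 -0.4] 10.1333
scene block 265 u 0.462 0.5069 s -0.0943 -0.0114 z 0.0495
scene sled panel s [-0.1422  0.0366]
side block 245 u 0.4555 0.5094 s -0.0998 -0.0036 z 0.0534
side sled panel s [-0.1442  0.0401]
wrist block 3485 u 0.4608 0.5039 s -0.0904 -0.0082 z 0.0529
wrist sled panel s [-0.1384  0.0161]
```

View pics/e_c.png

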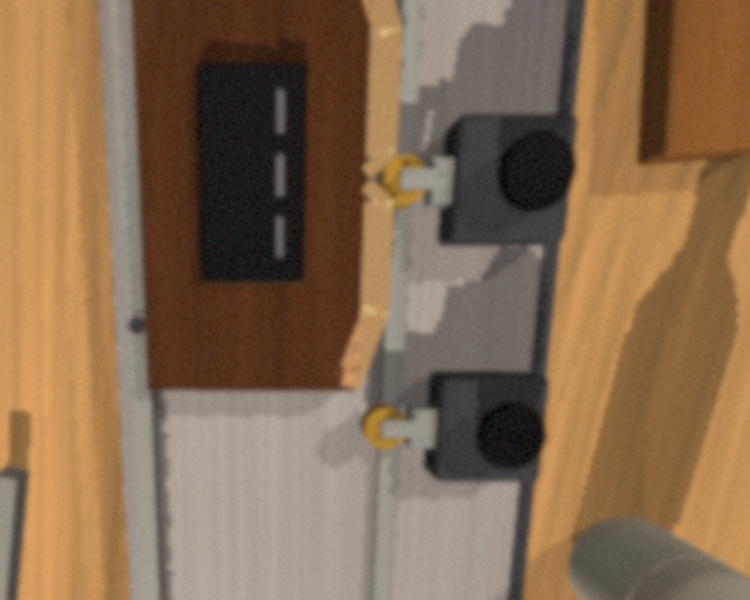

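The crop shows index2's roller at (403,182) sitting in the notch whose mouth is at (372,180), so the sled is seated. The block centre is at u 0.482, s -0.049. Moving above the block.

{"op": "send_rows", "data": {
  "plan": [
    [[1,-0.109,0.665,0,0],[1,-0.109,0.665,0,0],[1,-0.109,0.665,-0.2,0],[1,-0.109,0.665,-0.5,0],[1,-0.109,0.665,-0.735,0],[1,-0.109,0.665,-0.735,0],[1,-0.109,0.665,-0.735,0],[1,-0.109,0.665,-0.735,0],[1,-0.109,0.665,-0.735,0],[1,-0.109,0.665,-0.735,0]]
  ]
}}

```text
t: 11.12
tool_pos: [0.4855, 0.0033, 0.0965]
orientation: [2.096, 2.335, 0.004]
force: [-0.2, -0.7, 0.0]
opening: 0.0006
gripper_force: 0.0
```

{"op": "send_rows", "data": {
  "plan": [
    [[1,0,0,-0.03,0],[1,0,0,-0.06,0],[1,0,0,-0.08,0],[1,0,0,-0.1,0],[1,0,0,-0.1,0],[1,0,0,-0.1,0]]
  ]
}}

```text
t: 11.62
tool_pos: [0.4831, 0.004, 0.0732]
orientation: [-2.097, -2.338, 0.001]
force: [0.2, 0.6, 0.2]
opening: 0.0006
gripper_force: 0.0
```

{"op": "send_rows", "data": {
  "plan": [
    [[1,0,0,-0.006,0],[1,0,0,-0.012,0],[1,0,0,-0.018,0],[1,0,0,-0.024,0],[1,0,0,-0.03,0],[1,0,0,-0.036,0],[1,0,0,-0.04,0],[1,0,0,-0.04,0]]
  ]
}}

```text
t: 12.28
tool_pos: [0.4836, 0.004, 0.066]
orientation: [2.098, 2.338, 0.0]
force: [-1.5, 0.5, 3.8]
opening: 0.0005
gripper_force: 2.0
```

{"op": "send_rows", "data": {
  "plan": [
    [[1,0,0,-0.005,0],[1,0,0,-0.01,0],[1,0,0,-0.015,0],[1,0,0,-0.02,0],[1,0,0,-0.02,0]]
  ]
}}

```text
t: 12.7
tool_pos: [0.4837, 0.004, 0.0622]
orientation: [2.098, 2.338, 0.0]
force: [-2.8, -0.2, 6.8]
opening: 0.0005
gripper_force: 3.4
```

{"op": "send_rows", "data": {
  "plan": [
    [[1,0,0,-0.004,0],[1,0,0,-0.008,0],[1,0,0,-0.01,0],[1,0,0,-0.01,0]]
  ]
}}

```text
t: 13.03
tool_pos: [0.4837, 0.004, 0.062]
orientation: [2.098, 2.339, -0.0]
force: [-12.9, 1.2, 26.3]
opening: 0.0005
gripper_force: 13.3
```

{"op": "send_rows", "data": {
  "plan": [
    [[1,0,0,-0.004,0],[1,0,0,-0.007,0],[1,0,0,-0.007,0],[1,0,0,-0.007,0]]
  ]
}}

```text
t: 13.37
tool_pos: [0.4838, 0.004, 0.0619]
orientation: [2.097, 2.339, -0.0]
force: [-20.1, 2.2, 39.5]
opening: 0.0005
gripper_force: 20.0
```

The force jumped to 39 N at TCP z=0.062, so the block is hard on its stop. Lifting straight up and checking.

{"op": "send_rows", "data": {
  "plan": [
    [[1,0,0,0.015,0],[1,0,0,0.03,0],[1,0,0,0.2,0],[1,0,0,0.5,0],[1,0,-0.3,0.7,0],[1,0,-0.7,0.9,0],[1,0.1,-0.7,0.9,0],[1,0.1,-0.7,0.9,0],[1,0.1,-0.7,0.9,0],[1,0.1,-0.7,0.9,0]]
  ]
}}

```text
t: 14.2
tool_pos: [0.5046, -0.1384, 0.24]
orientation: [2.099, 2.333, 0.002]
force: [-0.1, -0.7, -0.7]
opening: 0.0007
gripper_force: 0.0
```

```bash
sed -i 's/z>.047/z>.04/' chk.py; python3 chk.py f; python3 - <<'E'
import cv2
im=cv2.imread('pics/f_wrist.png')[0:240,180:480]; cv2.imwrite('pics/f_c.png',cv2.resize(im,(750,600),interpolation=2))
E
```

```text
TCP u,s,z 0.4866244377049591 -0.19211543951363974 0.23996465811310552 [-0.1 -0.7 -0.7] 14.2
scene block 256 u 0.4594 0.5049 s -0.0929 -0.0111 z 0.0424
scene sled panel s [-0.1423  0.0368]
side block 232 u 0.4561 0.5076 s -0.0992 -0.0059 z 0.0469
side sled panel s [-0.144   0.0398]
wrist block 3891 u 0.4575 0.5042 s -0.0922 -0.0039 z 0.0457
wrist sled panel s [-0.1386  0.009 ]
```

View pics/f_c.png

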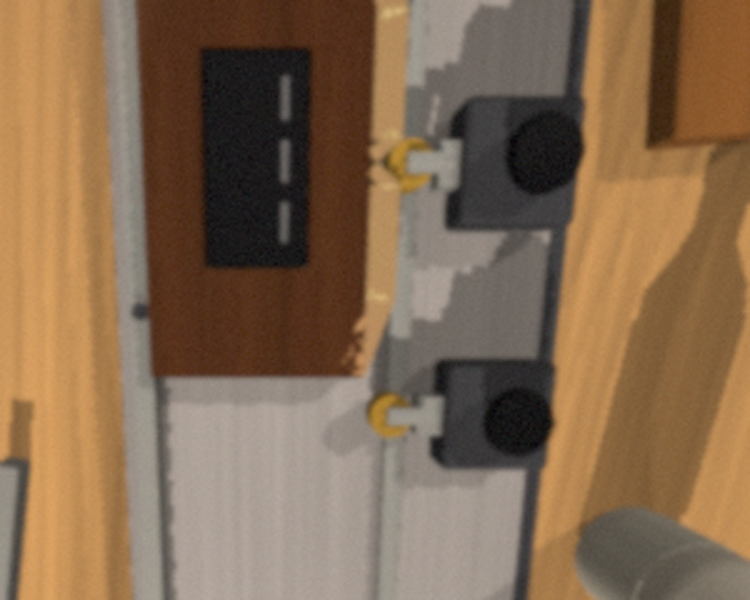

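The block is flush at z≈0.0457 and no longer casts a shadow on the panel. The roller at (408,163) is still in the notch, the sled's end hasn't moved, and the arm is clear.

```bash
python3 -c "
from plant import order
print(order.close_job())"
```

```text
the job is handed in; nothing more can be done
None
```

The sled is seated at the next station, the preamp block is pressed flush, and the job is handed in at about 14 s of the 45 s allowed; the hand-in gave no verdict back.

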